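Load the sample carousel and trigger the scanner

ROBOT

A 6-joint arm with a two-finger parallel gripper is mounted at the origin on the work surface. World frame = base frame: x ahead of the robot, y to its left, z up, the work surface at z = 0. Lengths are in m, angles in rad, forces in N, time in s.
With the tool pointing down it reaches from about 0.35 to 0.875 m from the base axis. Payload 4.2 kg.
Tool frame: the origin (TCP) lies midway between the tips of the shut fingers; the grasp point (between the pads) lies 19 mm behind it; z points along the fingers, y is the line along which they close (so a half turn about z gives the same grasp; the last joint's range is limited). The gripper opens to 87 mm and grips with 3 to 60 N. Pads are 19 mm wide; open, the fingers measure 117 mm over their backs; the gripper's body (75 mm by 190 mm) begins 51 mm behind the grasp point.
Start: joints at [-0.975, 0.385, 0.008, 0, -1.194, -0.259], TCP at [0.207, -0.59, 0.223] pointing down, gripper open.
Joint ranges: [-3.14, 3.14], [-1.21, 2.06], [-1.07, 1.41], [-3.16, 2.05], [-2.99, -0.16], [-3.1, 3.1]. Speed limits (rad/s): [2.79, 2.79, 3.14, 3.14, 3.14, 3.14].

INTERFACE

Orientations are given as a unit quaternion [x, y, z, w].
In Python, from rig import env gives the robot as it stands.
- The arm moves only by the shell command python3 -m creep 'ROWS' [FORCE]. ROWS is JSON, a list of rows, each an object of numbers: "dx", "dy", "dz": the shift along the tool's x, y, z in units of 2 cm (1.0 is 2 cm); "wx", "wy", "wz": the turn, a rotation vector about the tool's x, y, z in units of 6 degrees (1.0 is 6 degrees); "hand": the opening, from -1 (shut) to 1 (fully open). A call has 1 to 12 rows; each row shifts and turns the commanded pose from where the row before left it, along the tool's axes as they then stand; what a row does not reach is not made up. A row lasts 1/12 s, in which the tool goes at most 41.7 mm and 7.16 degrees, less where a joint would pass 70% of its speed; a pose out of reach is approached as far as the arm can. A call with a number of a shift or a turn outside -1 to 1 is refused whole. A call with a gripper value outside its range is refused whole. The fingers move at their own pace and stop on an object; FORCE is the grip in N (left out, the last holds). Time passes only in rows, so rows that do not move let the fingers close. It gives the time, the measured TCP pose, the force, the opening and the grip force at its end, in the units of the state.
- env.get_state(): the state, without advancing time (a new reading comes with each control period).
- env.capture(name): name is "side" or "top"; returns a dict with "image" (384x512x3 uint8, red, green, blue), "mtx" (3x3 intrinsics, pixels), "position" and "attitude" of the camera in the world. Camera axes: x right, y down, z forward; pixel columns grow to the right and rows downward; lengths in m; the calibration is good to about 2 mm. A picture is of the moment at which its call begins. There is no depth.
- env.job_done(): hands the job in; it is judged then, once.
The state is a dict: "t": time; "joint_pos": joint angles; "joint_velocities": joint speeds; "joint_efforts": joint torques, N m; "tcp_pos": TCP position; "tcp_rot": TCP orientation; "force": force on the tool from outside, world axes, zero at the start; "wrist_torque": the same for the moment, N m; "finger_gap": opening from 0.0 (shut) to 1.0 (fully open); "grip_force": force on a finger pad.
Only numpy, scipy, OpenCV 4.12 (cv2) and the standard library are available. Lean on these libraries where they do the work, as an engineer would, in place of code of your own. Each camera call takes 0.05 s, during which the arm holds its last target. There are 200 camera calls.

TASK

Pick up the carousel of sample tubes, keep it upright, and lower it gently onto the turntable's square shaft so that it sits fully home and flat on the platter (any of the four ways round will do), then let go of it. Then squeeze the trigger of the hand scanner in the cradle all the way, hold it for about half a second to read a tube, and release it. Leave the tube rack, the computer mouse and the marker pen where they are.

Things in the scene. Friction and masses are not known exactly. Their poses are not given: they have to be found in the camera images.
- carousel: Loose grey sample carousel, 300 g, starting upright on the table at any yaw: round tray 124 mm across, a ring of 8 upright purple-capped tubes (axes 48 mm from the middle, tops 64 mm high), in the middle a 50 mm square hub and a 20 mm square stem carrying a black square grip. Origin: centre of the underside, z up. Sides of hub, grip and hole are parallel to its x and y.
- carousel_grip (a point): Centre of the carousel's black square grip, on the axis, 91 mm above the underside. The grip is 28 x 28 mm and spans 75 to 107 mm above the underside. Axes as the carousel's.
- carousel_bore (a point): Centre of the mouth of the square hole in the carousel's underside (at the carousel's origin). The hole is 18 x 18 mm, 34 mm deep; sides parallel to the carousel's x and y.
- turntable: Fixed turntable: white box 130 x 130 x 30 mm, on it an aluminium platter 120 mm across, its top 40 mm above the table, with an upright square steel shaft in the centre. Nothing on it turns. Origin: centre of the underside, on the table, z up. With the carousel fully home the carousel's origin is 40 mm above this one, the shaft wholly inside the hole.
- shaft_top (a point): Centre of the top of the turntable's square shaft, 70 mm above the table. The shaft is 16 x 16 mm and stands 30 mm above the platter; its top 4 mm taper to 11 x 11 mm; its sides are parallel to the turntable's x and y. Axes as the turntable's.
- scanner: Black pistol-grip hand scanner on its side in a fixed grey cradle, right of the turntable. Origin: on the table under the head; x: where the window looks, y level, z up. Head: x -50 to 55, y -28 to 28, top 107 mm high. Grip: x -26 to 0, y -20 to -125, height 58 to 92 mm. Grey trigger before the grip, at rest: x 15 to 25, y -28 to -78, height 65 to 85 mm. Base plate below: 8 mm high.
- squeeze_point (a point): Point fixed to the scanner at x -0.5, y -62, z 75 mm of its frame: half way between the back of the grip and the front of the resting trigger, 51 mm apart along the scanner's x. Fingers from above, closing along the scanner's x about this point, squeeze the trigger to the grip. Axes as the scanner's.
- scanner_trigger (a joint): Angle of the sprung trigger about an upright hinge at its head end (scanner x 20, y -28 mm), in rad: 0 at rest, grows as it is squeezed to the grip, stop at 0.32. About 5 N near its free end presses it fully; it springs back by itself.
- tube_rack: Bystander: white tube rack 90 x 170 mm, 92 mm high with its purple-capped tubes. Origin: centre of the underside.
- mouse: Bystander: black computer mouse, 105 x 60 x 33 mm. Origin: centre of the underside.
- marker: Bystander: marker pen, 135 mm long, 13 mm thick, lying along its x axis. Origin: middle of the underside.
Not all that is in view belongs to the job. What is shaped like the carousel but orange is not meant. What is shaped like the scanner but yellow is not meant.

How it is judged:
By the outcome, as a careful person would: the job done as asked, in the order asked, and still so for the second after the job is handed in, with the robot touching nothing.
It also fails if it takes over 45 s, if anything falls off the work surface, if the arm or the gripper's body presses on something with over 40 N, if the wrist force passes 120 N, or if a joint passes its speed limit or range.

## Working session

There is one attempt and no reset: what is moved stays moved. The work goes in short steps, Python scripts to look and compute and a shell command to move; the robot and the scene stay as the last step left them, time stands still between calls to the robot, and variables do not carry over. Pictures are saved under pics/ and viewed, at most 10 in all, crops included, and the job is handed in when it is done.

```bash
ls; mkdir -p pics; python3 - <<'E'
from rig import env
import cv2,json
s=env.get_state();print({k:s[k] for k in('t','tcp_pos','tcp_rot','finger_gap')})
for n in('side','top'):
    c=env.capture(n);cv2.imwrite(f'pics/{n}0.png',c['image'][:,:,::-1]);print(n,c['mtx'],c['position'],c['attitude'])
E
```

```text
pics
{'t': 0.0, 'tcp_pos': array([ 0.20637217, -0.58928498,  0.2214559 ]), 'tcp_rot': array([-1.67526326e-01,  9.85866987e-01,  1.08130037e-03, -2.13479603e-04]), 'finger_gap': 0.9986065483375726}
side [[348.5125786    0.         251.33297182]
 [  0.         348.5125786  192.55435999]
 [  0.           0.           1.        ]] [0.0244469  0.7176584  0.93489931] [-0.2571989   0.87732313 -0.38651008  0.12150228]
top [[358.16385645   0.         254.43709446]
 [  0.         358.16385645 190.60172299]
 [  0.           0.           1.        ]] [ 0.44670704 -0.05814953  1.06916143] [-0.70348571  0.70927729 -0.03162784  0.0321444 ]
```

View pics/top0.png

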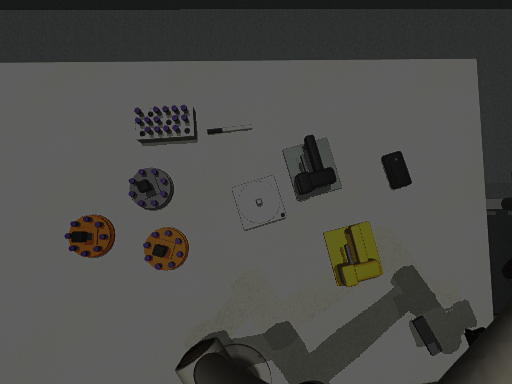

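View pics/side0.png

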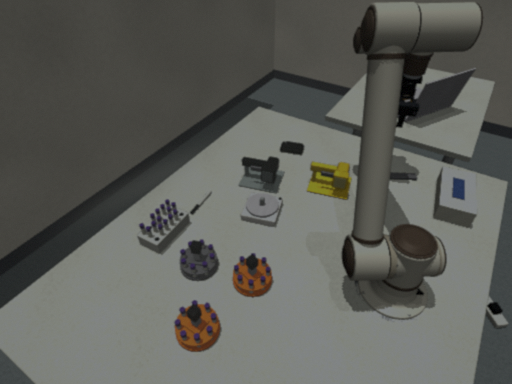

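The top view shows three carousel shapes: grey (151,188), orange (90,236) and orange (165,249). It also shows two scanners, black (315,170) and yellow (355,255), and the turntable at (259,203). By the description I want the grey carousel and the black scanner. Next are close crops of both.

```bash
cat > h.py <<'E'
import numpy as np,cv2
from scipy.spatial.transform import Rotation as R
from rig import env
def P(c,X):
    q=R.from_quat(c['attitude']).inv().apply(np.atleast_2d(X)-c['position'])@np.array(c['mtx']).T
    return q[:,:2]/q[:,2:]
def ray(c,uv,z):
    d=R.from_quat(c['attitude']).apply(np.linalg.solve(c['mtx'],[uv[0],uv[1],1]))
    return c['position']+d*(z-c['position'][2])/d[2]
def crop(c,x,y,w,h,k):
    im=np.clip(255*(c['image'][y:y+h,x:x+w,::-1]/255.)**.5,0,255).astype(np.uint8)
    im=cv2.resize(im,None,fx=k,fy=k,interpolation=cv2.INTER_CUBIC)
    for i in range(0,w,10): cv2.putText(im,str(x+i),(int((i+.5)*k),8),0,.3,(0,0,255));cv2.line(im,(int((i+.5)*k),10),(int((i+.5)*k),14),(0,0,255))
    for i in range(0,h,10): cv2.putText(im,str(y+i),(0,int((i+.5)*k)+3),0,.3,(0,0,255));cv2.line(im,(20,int((i+.5)*k)),(24,int((i+.5)*k)),(0,0,255))
    return im
E
python3 - <<'E'
from h import *
t=env.capture('top');s=env.capture('side')
a=np.hstack([crop(t,124,161,56,56,7),crop(t,230,173,57,56,7)])
cv2.imwrite('pics/c1.png',a)
b=np.hstack([crop(t,280,130,65,70,6),crop(s,238,150,50,70,6)])
cv2.imwrite('pics/c2.png',b)
for uv,z in(((151,188),.02),((259,203),.07),((315,170),.08)):print(ray(t,uv,z))
E
```

```text
[0.55182321 0.24668783 0.02      ]
[ 0.50223233 -0.07024518  0.07      ]
[ 0.5924501  -0.22704556  0.08      ]
```

View pics/c1.png

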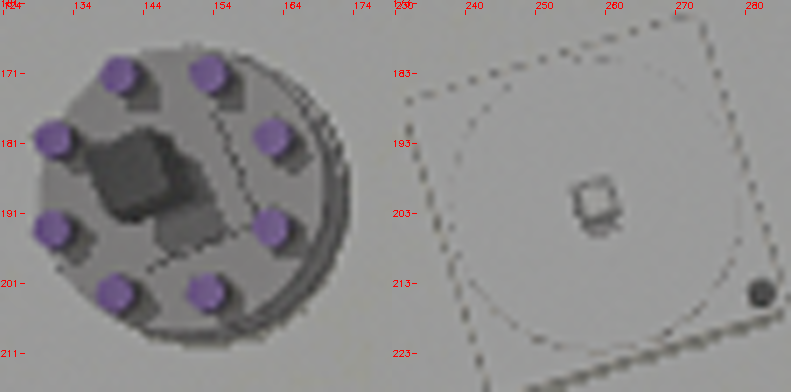

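View pics/c2.png

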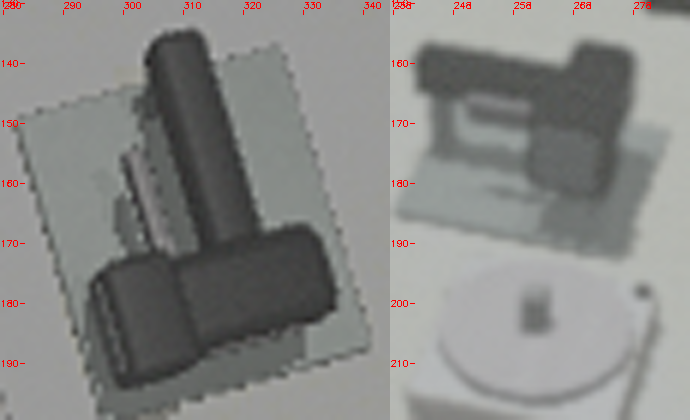

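The grey carousel is confirmed, with 8 purple caps and a black grip near (143,185). The turntable shaft top is near (258.5,200.5), and the black scanner's trigger is left of its grip at about (301,160). Now the poses.

```bash
python3 - <<'E'
from h import *
from scipy.optimize import least_squares
t=env.capture('top');s=env.capture('side')
px=lambda p,x0,y0,k:np.array(p,float)/k+[x0-.5,y0-.5]
def rect(yaw,hx,hy):
    c,s_=np.cos(yaw),np.sin(yaw);return np.array([[c,-s_],[s_,c]])
caps=px([(120,76),(211,75),(274,138),(273,229),(210,292),(118,294),(55,230),(55,138)],124,161,7)
W=np.array([ray(t,u,.064)[:2] for u in caps])
c0=W.mean(0);r=np.linalg.norm(W-c0,axis=1);a=np.degrees(np.arctan2(*(W-c0).T[::-1]))
print('car',c0,r.round(4),'ang mod45',(a%45).round(1))
for e in([(210,112),(258,213)],[(150,270),(240,230)]):
    w=[ray(t,u,.03)[:2] for u in px(e,124,161,7)];d=w[1]-w[0];print('hub edge',np.degrees(np.arctan2(d[1],d[0]))%90,(w[0]+w[1])/2)
B=px([(16,100),(303,14),(393,318),(95,392)],230,173,7)
w=np.array([ray(t,u,.03)[:2] for u in B]);d=np.roll(w,-1,0)-w
print('table',w.mean(0),np.linalg.norm(d,axis=1),np.degrees(np.arctan2(d[:,1],d[:,0]))%90)
print('platter',ray(t,px((600-392,203),230,173,7),.04),'shaft',ray(t,px((597-392,197),230,173,7),.07),'side shaft',ray(s,px((145,290),238,150,6),.07))
sc=lambda p:px(p,280,130,6)
obs=[((147,60),(0,None,.08)),((205,245),(0,None,.08)),((207,50),(-26,None,.08)),((258,228),(-26,None,.08)),((177,30),(None,-125,.08)),((125,152),(25,-78,.085)),((92,290),(55,None,.09)),((330,270),(-50,None,.1))]
O=[(ray(t,sc(u),m[2])[:2],m) for u,m in obs]
def f(q):
    o=[]
    for w,m in O:
        l=rect(q[2],0,0).T@(w-q[:2])*1000
        o+=[l[i]-m[i] for i in(0,1) if m[i] is not None]
    return o
q=least_squares(f,[.57,-.23,1.8],loss='soft_l1').x
print('scanner',q,np.degrees(q[2]),np.round(f(q),1),'squeeze',q[:2]+rect(q[2],0,0)@[-.0005,-.062])
for e in([(18,115),(278,43)],[(278,43),(372,345)]):
    w=[ray(t,sc(u),.008)[:2] for u in e];d=w[1]-w[0];print('plate',np.degrees(np.arctan2(d[1],d[0]))%90,np.linalg.norm(d))
st=env.get_state();print(st['t'],np.degrees(R.from_quat(st['tcp_rot']).as_euler('zyx')));print(R.from_quat(st['tcp_rot']).as_matrix().round(4))
E
```

```text
car [0.55105295 0.24525646] [0.0478 0.0476 0.0475 0.0478 0.0478 0.0478 0.0474 0.0484] ang mod45 [23.2 22.8 22.5 22.  23.5 23.1 22.8 22. ]
hub edge 25.966835333639352 [0.56328974 0.22671463]
hub edge 23.789948102838963 [0.52679709 0.24230035]
table [ 0.5079427  -0.06877962] [0.12505006 0.13185472 0.1267782  0.12547424] [16.31379387 15.6526675  13.41578327 14.90383063]
platter [ 0.50821415 -0.07126503  0.04      ] shaft [ 0.50882894 -0.06970779  0.07      ] side shaft [ 0.50762294 -0.07116866  0.07      ]
scanner [ 0.56673079 -0.22874508  1.82155052] 104.36715701121005 [ 1.7 -0.9 -0.7 -0.9 -1.7 -0.8  1.7  1.8  1.3] squeeze [ 0.62691585 -0.21384509]
plate 15.189548839865381 0.13595485515250977
plate 15.584909337683996 0.15872127329303093
0.3 [ 1.60706322e+02 -1.96826842e-02 -1.79962448e+02]
[[-9.438e-01 -3.304e-01 -3.000e-04]
 [-3.304e-01  9.438e-01  7.000e-04]
 [ 1.000e-04  7.000e-04 -1.000e+00]]
```

```bash
cat > go.py <<'E'
from h import *
import sys
x,y,z,yaw=map(float,sys.argv[1:5])   # target TCP, tool-y yaw (deg)
s=env.get_state();Rm=R.from_quat(s['tcp_rot']);M=Rm.as_matrix();d=np.array([x,y,z])-s['tcp_pos']
cur=np.degrees(np.arctan2(M[1,1],M[0,1]))
print('t',round(s['t'],2),'pos',s['tcp_pos'].round(4),'yaw',cur.round(2),'tilt',M[:,2].round(4),'units d',(M.T@d/.02).round(2),'wz',round(-((yaw-cur+90)%180-90)/6,2),'F',np.round(s['force'],1),'gap',round(s['finger_gap'],3),round(s['grip_force'],1),'j6',s['joint_pos'][5].round(2))
E
R='{"dx":-0.88,"dy":0.99}'
python3 -m creep '[{"dx":-0.88,"dy":0.99},{"dx":-0.88,"dy":0.99},{"dx":-0.88,"dy":0.99},{"dx":-0.88,"dy":0.99},{"dx":-0.88,"dy":0.99},{"dx":-0.88,"dy":0.99},{"dx":-0.88,"dy":0.99},{"dx":-0.88,"dy":0.99},{"dx":-0.88,"dy":0.99},{"dx":-0.88,"dy":0.99},{"dx":-0.88,"dy":0.99},{"dx":-0.88,"dy":0.99}]' 30
python3 go.py .551 .245 .2 113
```

```text
t 0.3 pos [ 0.2065 -0.5897  0.2222] yaw 109.29 tilt [-3.e-04  7.e-04 -1.e+00] units d [-30.05  33.7    1.13] wz -0.62 F [-0.2  0.2  0.2] gap 1.0 0.0 j6 -0.26invalid input at $[0]: expected keys dx, dy, dz, wx, wy, wz, hand
```

```bash

python3 -m creep '[{"dx":-0.88,"dy":0.99,"dz":0,"wx":0,"wy":0,"wz":0,"hand":1},{"dx":-0.88,"dy":0.99,"dz":0,"wx":0,"wy":0,"wz":0,"hand":1},{"dx":-0.88,"dy":0.99,"dz":0,"wx":0,"wy":0,"wz":0,"hand":1},{"dx":-0.88,"dy":0.99,"dz":0,"wx":0,"wy":0,"wz":0,"hand":1},{"dx":-0.88,"dy":0.99,"dz":0,"wx":0,"wy":0,"wz":0,"hand":1},{"dx":-0.88,"dy":0.99,"dz":0,"wx":0,"wy":0,"wz":0,"hand":1},{"dx":-0.88,"dy":0.99,"dz":0,"wx":0,"wy":0,"wz":0,"hand":1},{"dx":-0.88,"dy":0.99,"dz":0,"wx":0,"wy":0,"wz":0,"hand":1},{"dx":-0.88,"dy":0.99,"dz":0,"wx":0,"wy":0,"wz":0,"hand":1},{"dx":-0.88,"dy":0.99,"dz":0,"wx":0,"wy":0,"wz":0,"hand":1},{"dx":-0.88,"dy":0.99,"dz":0,"wx":0,"wy":0,"wz":0,"hand":1},{"dx":-0.88,"dy":0.99,"dz":0,"wx":0,"wy":0,"wz":0,"hand":1}]' 30
python3 go.py .551 .245 .2 113
```

```text
t: 1.3
tcp_pos: [0.3276, -0.2946, 0.2227]
tcp_rot: [-0.168, 0.986, -0.0, 0.0]
force: [0.2, 0.5, -0.7]
finger_gap: 0.998
grip_force: 0.0
t 1.3 pos [ 0.3276 -0.2946  0.2227] yaw 109.29 tilt [ 5.e-04 -1.e-04 -1.e+00] units d [-19.45  21.78   1.14] wz -0.62 F [ 0.2  0.5 -0.7] gap 0.998 0.0 j6 -0.87
```

```bash

python3 -m creep '[{"dx":-0.88,"dy":0.99,"dz":0,"wx":0,"wy":0,"wz":0,"hand":1},{"dx":-0.88,"dy":0.99,"dz":0,"wx":0,"wy":0,"wz":0,"hand":1},{"dx":-0.88,"dy":0.99,"dz":0,"wx":0,"wy":0,"wz":0,"hand":1},{"dx":-0.88,"dy":0.99,"dz":0,"wx":0,"wy":0,"wz":0,"hand":1},{"dx":-0.88,"dy":0.99,"dz":0,"wx":0,"wy":0,"wz":0,"hand":1},{"dx":-0.88,"dy":0.99,"dz":0,"wx":0,"wy":0,"wz":0,"hand":1},{"dx":-0.88,"dy":0.99,"dz":0,"wx":0,"wy":0,"wz":0,"hand":1},{"dx":-0.88,"dy":0.99,"dz":0,"wx":0,"wy":0,"wz":0,"hand":1},{"dx":-0.88,"dy":0.99,"dz":0,"wx":0,"wy":0,"wz":0,"hand":1},{"dx":-0.88,"dy":0.99,"dz":0,"wx":0,"wy":0,"wz":0,"hand":1},{"dx":-0.88,"dy":0.99,"dz":0,"wx":0,"wy":0,"wz":0,"hand":1},{"dx":-0.88,"dy":0.99,"dz":0,"wx":0,"wy":0,"wz":0,"hand":1}]' 30 >/dev/null
python3 -m creep '[{"dx":-0.8,"dy":0.9,"dz":0,"wx":0,"wy":0,"wz":0,"hand":1},{"dx":-0.8,"dy":0.9,"dz":0,"wx":0,"wy":0,"wz":0,"hand":1},{"dx":-0.8,"dy":0.9,"dz":0,"wx":0,"wy":0,"wz":0,"hand":1},{"dx":-0.8,"dy":0.9,"dz":0,"wx":0,"wy":0,"wz":0,"hand":1},{"dx":-0.8,"dy":0.9,"dz":0,"wx":0,"wy":0,"wz":0,"hand":1},{"dx":-0.8,"dy":0.9,"dz":0,"wx":0,"wy":0,"wz":0,"hand":1},{"dx":-0.8,"dy":0.9,"dz":0,"wx":0,"wy":0,"wz":0,"hand":1},{"dx":-0.8,"dy":0.9,"dz":0,"wx":0,"wy":0,"wz":0,"hand":1},{"dx":-0.8,"dy":0.9,"dz":0,"wx":0,"wy":0,"wz":-0.62,"hand":1},{"dx":0,"dy":0,"dz":0,"wx":0,"wy":0,"wz":0,"hand":1}]'
python3 go.py .551 .245 .074 113
```

```text
t: 3.13
tcp_pos: [0.5321, 0.202, 0.222]
tcp_rot: [-0.202, 0.979, 0.0, 0.001]
force: [-0.5, -0.5, 0.1]
finger_gap: 0.998
grip_force: 0.0
t 3.13 pos [0.5321 0.202  0.222 ] yaw 113.28 tilt [ 1.1e-03  6.0e-04 -1.0e+00] units d [-1.71  1.6   7.4 ] wz 0.05 F [-0.5 -0.5  0.1] gap 0.998 0.0 j6 -1.81
```

```bash

python3 -m creep '[{"dx":-0.85,"dy":0.8,"dz":0.3,"wx":0,"wy":0,"wz":0,"hand":1},{"dx":-0.85,"dy":0.8,"dz":0.7,"wx":0,"wy":0,"wz":0,"hand":1},{"dx":0,"dy":0,"dz":1,"wx":0,"wy":0,"wz":0,"hand":1},{"dx":0,"dy":0,"dz":1,"wx":0,"wy":0,"wz":0,"hand":1},{"dx":0,"dy":0,"dz":1,"wx":0,"wy":0,"wz":0,"hand":1},{"dx":0,"dy":0,"dz":1,"wx":0,"wy":0,"wz":0,"hand":1},{"dx":0,"dy":0,"dz":0,"wx":0,"wy":0,"wz":0,"hand":1},{"dx":0,"dy":0,"dz":0,"wx":0,"wy":0,"wz":0,"hand":1}]'
python3 go.py .551 .245 .074 113
python3 - <<'E'
from h import *
t=env.capture('top');s=env.capture('side')
cv2.imwrite('pics/g.png',np.hstack([crop(t,110,150,80,75,5),crop(s,165,225,70,75,5)]))
E
```

```text
t: 3.8
tcp_pos: [0.5489, 0.2408, 0.1219]
tcp_rot: [-0.199, 0.98, -0.001, -0.001]
force: [0.1, -0.4, 0.1]
finger_gap: 1.0
grip_force: 0.0
t 3.8 pos [0.5489 0.2408 0.1219] yaw 113.0 tilt [-0.0018 -0.0018 -1.    ] units d [-0.18  0.16  2.4 ] wz 0.0 F [ 0.1 -0.4  0.1] gap 1.0 0.0 j6 -1.85
```

View pics/g.png

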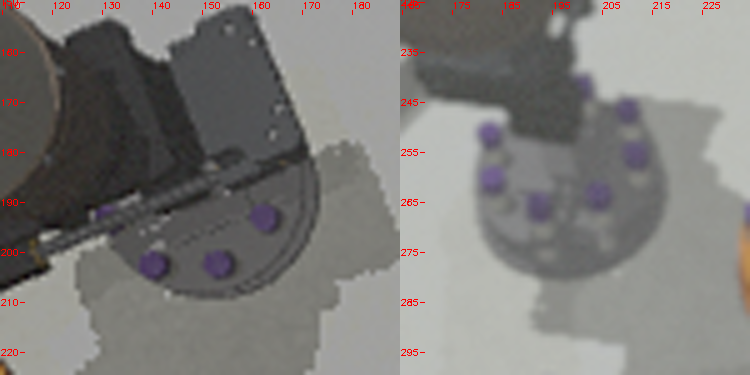

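The gripper sits above the carousel, whose caps are still in place (e.g. (153,202) in the top view). Descending and gripping.

```bash

python3 -m creep '[{"dx":-0.18,"dy":0.16,"dz":0.6,"wx":0,"wy":0,"wz":0,"hand":1},{"dx":0,"dy":0,"dz":0.6,"wx":0,"wy":0,"wz":0,"hand":1},{"dx":0,"dy":0,"dz":0.6,"wx":0,"wy":0,"wz":0,"hand":1},{"dx":0,"dy":0,"dz":0.5,"wx":0,"wy":0,"wz":0,"hand":1},{"dx":0,"dy":0,"dz":0,"wx":0,"wy":0,"wz":0,"hand":1},{"dx":0,"dy":0,"dz":0,"wx":0,"wy":0,"wz":0,"hand":-0.2},{"dx":0,"dy":0,"dz":0,"wx":0,"wy":0,"wz":0,"hand":-1},{"dx":0,"dy":0,"dz":0,"wx":0,"wy":0,"wz":0,"hand":-1},{"dx":0,"dy":0,"dz":0,"wx":0,"wy":0,"wz":0,"hand":-1},{"dx":0,"dy":0,"dz":0,"wx":0,"wy":0,"wz":0,"hand":-1}]' 25
python3 go.py .551 .245 .074 113
```

```text
t: 4.73
tcp_pos: [0.5517, 0.246, 0.0772]
tcp_rot: [-0.2, 0.98, 0.0, 0.001]
force: [-0.1, -0.0, 0.9]
finger_gap: 0.703
grip_force: 0.0
t 4.73 pos [0.5517 0.246  0.0772] yaw 113.02 tilt [ 1.e-03  7.e-04 -1.e+00] units d [ 0.05 -0.03  0.16] wz 0.0 F [-0.1 -0.   0.9] gap 0.703 0.0 j6 -1.86
```

```bash

python3 -m creep '[{"dx":0,"dy":0,"dz":0.1,"wx":0,"wy":0,"wz":0,"hand":-1},{"dx":0,"dy":0,"dz":0,"wx":0,"wy":0,"wz":0,"hand":-1},{"dx":0,"dy":0,"dz":0,"wx":0,"wy":0,"wz":0,"hand":-1},{"dx":0,"dy":0,"dz":0,"wx":0,"wy":0,"wz":0,"hand":-1},{"dx":0,"dy":0,"dz":0,"wx":0,"wy":0,"wz":0,"hand":-1},{"dx":0,"dy":0,"dz":0,"wx":0,"wy":0,"wz":0,"hand":-1},{"dx":0,"dy":0,"dz":0,"wx":0,"wy":0,"wz":0,"hand":-1},{"dx":0,"dy":0,"dz":0,"wx":0,"wy":0,"wz":0,"hand":-1},{"dx":0,"dy":0,"dz":0,"wx":0,"wy":0,"wz":0,"hand":-1},{"dx":0,"dy":0,"dz":0,"wx":0,"wy":0,"wz":0,"hand":-1}]' 25
python3 go.py .551 .245 .074 113
```

```text
t: 5.57
tcp_pos: [0.5514, 0.246, 0.0746]
tcp_rot: [-0.2, 0.98, 0.0, 0.0]
force: [-1.3, 2.3, -0.6]
finger_gap: 0.324
grip_force: 25.0
t 5.57 pos [0.5514 0.246  0.0746] yaw 113.02 tilt [ 1.e-04  2.e-04 -1.e+00] units d [ 0.04 -0.04  0.03] wz 0.0 F [-1.3  2.3 -0.6] gap 0.324 25.0 j6 -1.86
```

```bash

python3 -m creep '[{"dx":0,"dy":0,"dz":-0.3,"wx":0,"wy":0,"wz":0,"hand":-1},{"dx":0,"dy":0,"dz":-0.7,"wx":0,"wy":0,"wz":0,"hand":-1},{"dx":0,"dy":0,"dz":-0.9,"wx":0,"wy":0,"wz":0,"hand":-1},{"dx":0,"dy":0,"dz":-0.9,"wx":0,"wy":0,"wz":0,"hand":-1},{"dx":0,"dy":0,"dz":-0.9,"wx":0,"wy":0,"wz":0,"hand":-1},{"dx":0,"dy":0,"dz":-0.7,"wx":0,"wy":0,"wz":0,"hand":-1},{"dx":0.2,"dy":-0.3,"dz":-0.3,"wx":0,"wy":0,"wz":0.2,"hand":-1},{"dx":0.4,"dy":-0.6,"dz":0,"wx":0,"wy":0,"wz":0.2,"hand":-1},{"dx":0.55,"dy":-0.85,"dz":0,"wx":0,"wy":0,"wz":0.2,"hand":-1},{"dx":0.55,"dy":-0.9,"dz":0,"wx":0,"wy":0,"wz":0.2,"hand":-1},{"dx":0.55,"dy":-0.9,"dz":0,"wx":0,"wy":0,"wz":0.2,"hand":-1},{"dx":0.55,"dy":-0.9,"dz":0,"wx":0,"wy":0,"wz":0.2,"hand":-1}]' 30 
python3 go.py .508 -.07 .16 105
```

```text
t: 6.57
tcp_pos: [0.5263, 0.1406, 0.1669]
tcp_rot: [-0.136, 0.991, -0.001, -0.002]
force: [1.0, -0.2, -2.3]
finger_gap: 0.317
grip_force: 30.0
t 6.57 pos [0.5263 0.1406 0.1669] yaw 105.64 tilt [-0.0037 -0.0016 -1.    ] units d [ 3.72 -9.89  0.37] wz 0.11 F [ 1.  -0.2 -2.3] gap 0.317 30.0 j6 -1.86
```

```bash

python3 -m creep '[{"dx":0.35,"dy":-0.95,"dz":0,"wx":0,"wy":0,"wz":0,"hand":-1},{"dx":0.35,"dy":-0.95,"dz":0,"wx":0,"wy":0,"wz":0,"hand":-1},{"dx":0.35,"dy":-0.95,"dz":0,"wx":0,"wy":0,"wz":0,"hand":-1},{"dx":0.35,"dy":-0.95,"dz":0,"wx":0,"wy":0,"wz":0,"hand":-1},{"dx":0.35,"dy":-0.95,"dz":0,"wx":0,"wy":0,"wz":0,"hand":-1},{"dx":0.35,"dy":-0.95,"dz":0,"wx":0,"wy":0,"wz":0,"hand":-1},{"dx":0.35,"dy":-0.95,"dz":0,"wx":0,"wy":0,"wz":0,"hand":-1},{"dx":0.3,"dy":-0.85,"dz":0,"wx":0,"wy":0,"wz":0,"hand":-1},{"dx":0.2,"dy":-0.6,"dz":0,"wx":0,"wy":0,"wz":0,"hand":-1},{"dx":0.15,"dy":-0.5,"dz":0,"wx":0,"wy":0,"wz":0,"hand":-1},{"dx":0.1,"dy":-0.4,"dz":0,"wx":0,"wy":0,"wz":0,"hand":-1},{"dx":0,"dy":0,"dz":0,"wx":0,"wy":0,"wz":0,"hand":-1}]' 30 
python3 go.py .508 -.07 .16 105
python3 - <<'E'
from h import *
t=env.capture('top');s=env.capture('side')
cv2.imwrite('pics/p.png',np.hstack([crop(t,215,160,78,75,5),crop(s,225,150,80,75,5)]))
E
```

```text
t: 7.57
tcp_pos: [0.5154, -0.0487, 0.1681]
tcp_rot: [-0.137, 0.991, -0.0, -0.0]
force: [-0.2, 1.6, -2.2]
finger_gap: 0.321
grip_force: 30.0
t 7.57 pos [ 0.5154 -0.0487  0.1681] yaw 105.71 tilt [-1.e-03 -3.e-04 -1.e+00] units d [ 0.64 -0.93  0.41] wz 0.12 F [-0.2  1.6 -2.2] gap 0.321 30.0 j6 -1.52
```

View pics/p.png

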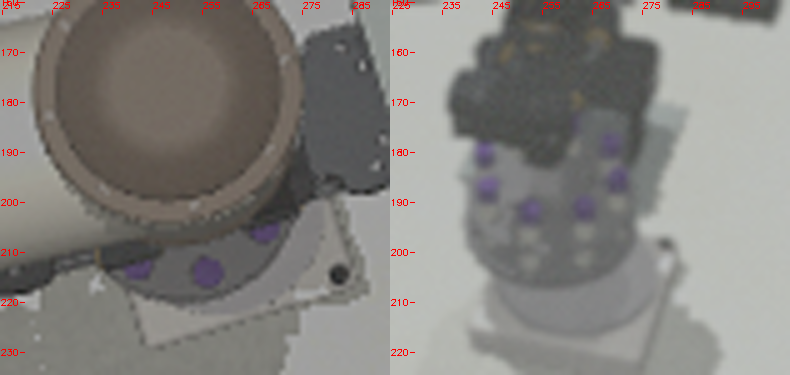

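The carousel is upright in the grip and about 20 mm short of the shaft. I'll move over the shaft, then measure from the caps how it sits against the TCP.

```bash

python3 -m creep '[{"dx":0.32,"dy":-0.46,"dz":0,"wx":0,"wy":0,"wz":0.12,"hand":-1},{"dx":0.32,"dy":-0.46,"dz":0,"wx":0,"wy":0,"wz":0,"hand":-1},{"dx":0,"dy":0,"dz":0,"wx":0,"wy":0,"wz":0,"hand":-1},{"dx":0,"dy":0,"dz":0,"wx":0,"wy":0,"wz":0,"hand":-1}]' 30 >/dev/null
cat > caps.py <<'E'
from h import *
from scipy.optimize import least_squares
s=env.get_state();p=s['tcp_pos'];M=R.from_quat(s['tcp_rot']).as_matrix();yw=np.arctan2(M[1,1],M[0,1])
zc=p[2]-.0746+.064
for n in('side','top'):
    c=env.capture(n);im=c['image'].astype(int)
    ctr=P(c,[p[0],p[1],zc])[0]
    m=((im[:,:,2]-im[:,:,1]>15)).astype(np.uint8)
    k,_,st,ce=cv2.connectedComponentsWithStats(m)
    g=[i for i in range(1,k) if 10<=st[i,4]<60 and np.hypot(*(ce[i]-ctr))<40]
    W=np.array([ray(c,ce[i],zc-.003)[:2] for i in g])
    print(n,[(ce[i].round(1).tolist(),int(st[i,4])) for i in g])
    if len(W)<3: continue
    def f(q):
        e=[]
        for w in W:
            a=q[2]+np.round((np.arctan2(w[1]-q[1],w[0]-q[0])-q[2])/(np.pi/4))*np.pi/4
            e+=list((q[:2]+.048*np.array([np.cos(a),np.sin(a)])-w)*1000)
        return e
    q=least_squares(f,[p[0],p[1],yw-np.pi/2],loss='soft_l1').x
    print(' centre',q[:2].round(4),'minus tcp',(q[:2]-p[:2]).round(4),'yaw rel',np.degrees(q[2]-yw+np.pi/2).round(2),'res',np.round(f(q),1))
E
python3 go.py .508 -.07 .15 105; python3 caps.py
```

```text
t 8.0 pos [ 0.508  -0.0689  0.1686] yaw 105.06 tilt [-0.e+00  1.e-04 -1.e+00] units d [ 0.02 -0.05  0.93] wz 0.01 F [ 0.5  0.1 -2.7] gap 0.317 30.0 j6 -1.49
side [([248.6, 176.9], 11), ([249.4, 183.6], 13)]
top [([263.9, 216.9], 22)]
```

```bash
sed -i 's/>15/>9/;s/10<=st/8<=st/' caps.py; python3 caps.py
```

```text
side [([248.5, 176.8], 18), ([273.6, 175.9], 15), ([274.7, 182.7], 15), ([249.1, 183.8], 20), ([257.6, 189.1], 17), ([268.4, 188.1], 17)]
 centre [ 0.5085 -0.0711] minus tcp [ 0.     -0.0026] yaw rel -1.35 res [-1.   1.2 -0.4 -0.5 -0.5 -0.2 -0.3  0.5  2.7 -1.7  1.3  0.3]
top [([275.9, 209.4], 8), ([250.0, 216.3], 10), ([263.5, 216.8], 28)]
 centre [ 0.5058 -0.0703] minus tcp [-0.0026 -0.0017] yaw rel -0.93 res [ 0.3  0.6  0.8  0.3 -3.  -1.7]
```

```bash

python3 -m creep '[{"dx":0,"dy":-0.02,"dz":0.3,"wx":0,"wy":0,"wz":0,"hand":-1},{"dx":0,"dy":0,"dz":0.4,"wx":0,"wy":0,"wz":0,"hand":-1},{"dx":0,"dy":0,"dz":0.3,"wx":0,"wy":0,"wz":0,"hand":-1},{"dx":0,"dy":0,"dz":0.15,"wx":0,"wy":0,"wz":0,"hand":-1},{"dx":0,"dy":0,"dz":0.1,"wx":0,"wy":0,"wz":0,"hand":-1},{"dx":0,"dy":0,"dz":0.05,"wx":0,"wy":0,"wz":0,"hand":-1},{"dx":0,"dy":0,"dz":0,"wx":0,"wy":0,"wz":0,"hand":-1}]' 30 
python3 go.py .508 -.07 .1146 105
```

```text
t: 8.78
tcp_pos: [0.5085, -0.0689, 0.1423]
tcp_rot: [-0.131, 0.991, -0.0, -0.0]
force: [0.2, 0.3, -3.7]
finger_gap: 0.316
grip_force: 30.0
t 8.78 pos [ 0.5085 -0.0689  0.1423] yaw 105.1 tilt [-5.e-04 -1.e-04 -1.e+00] units d [ 0.04 -0.05  1.38] wz 0.02 F [ 0.2  0.3 -3.7] gap 0.316 30.0 j6 -1.49
```

```bash

python3 -m creep '[{"dx":0,"dy":-0.03,"dz":0.07,"wx":0,"wy":0,"wz":0,"hand":-1},{"dx":0,"dy":0,"dz":0.07,"wx":0,"wy":0,"wz":0,"hand":-1},{"dx":0,"dy":0,"dz":0.06,"wx":0,"wy":0,"wz":0,"hand":-1},{"dx":0,"dy":0,"dz":0,"wx":0,"wy":0,"wz":0,"hand":-1}]' 30 
python3 go.py .508 -.07 .1146 105
```

```text
t: 9.12
tcp_pos: [0.5083, -0.0696, 0.1383]
tcp_rot: [-0.131, 0.991, 0.0, -0.0]
force: [-0.5, -0.2, -3.3]
finger_gap: 0.318
grip_force: 30.0
t 9.12 pos [ 0.5083 -0.0696  0.1383] yaw 105.08 tilt [-6.e-04  1.e-04 -1.e+00] units d [ 0.02 -0.02  1.18] wz 0.01 F [-0.5 -0.2 -3.3] gap 0.318 30.0 j6 -1.49
```

```bash

python3 -m creep '[{"dx":0,"dy":0,"dz":0.08,"wx":0,"wy":0,"wz":0,"hand":-1},{"dx":0,"dy":0,"dz":0.08,"wx":0,"wy":0,"wz":0,"hand":-1},{"dx":0,"dy":0,"dz":0.08,"wx":0,"wy":0,"wz":0,"hand":-1},{"dx":0,"dy":0,"dz":0.08,"wx":0,"wy":0,"wz":0,"hand":-1},{"dx":0,"dy":0,"dz":0,"wx":0,"wy":0,"wz":0,"hand":-1}]' 30 
python3 go.py .508 -.07 .1146 105
```

```text
t: 9.53
tcp_pos: [0.5083, -0.0695, 0.1316]
tcp_rot: [-0.131, 0.991, 0.0, -0.0]
force: [-1.7, -0.9, -2.6]
finger_gap: 0.32
grip_force: 30.0
t 9.53 pos [ 0.5083 -0.0695  0.1316] yaw 105.09 tilt [-9.e-04  0.e+00 -1.e+00] units d [ 0.02 -0.02  0.85] wz 0.01 F [-1.7 -0.9 -2.6] gap 0.32 30.0 j6 -1.49
```

```bash

python3 -m creep '[{"dx":0.02,"dy":0,"dz":0.08,"wx":0,"wy":0,"wz":0,"hand":-1},{"dx":0,"dy":0,"dz":0.1,"wx":0,"wy":0,"wz":0,"hand":-1},{"dx":0,"dy":0,"dz":0.1,"wx":0,"wy":0,"wz":0,"hand":-1},{"dx":0,"dy":0,"dz":0.1,"wx":0,"wy":0,"wz":0,"hand":-1},{"dx":0,"dy":0,"dz":0.1,"wx":0,"wy":0,"wz":0,"hand":-1},{"dx":0,"dy":0,"dz":0.1,"wx":0,"wy":0,"wz":0,"hand":-1},{"dx":0,"dy":0,"dz":0,"wx":0,"wy":0,"wz":0,"hand":-1}]' 30 
python3 go.py .508 -.07 .1146 105
```

```text
t: 10.12
tcp_pos: [0.5083, -0.0695, 0.1201]
tcp_rot: [-0.131, 0.991, 0.0, -0.0]
force: [-0.6, -0.3, -2.1]
finger_gap: 0.316
grip_force: 30.0
t 10.12 pos [ 0.5083 -0.0695  0.1201] yaw 105.09 tilt [-2.e-04  1.e-04 -1.e+00] units d [ 0.02 -0.02  0.27] wz 0.02 F [-0.6 -0.3 -2.1] gap 0.316 30.0 j6 -1.49
```

```bash

python3 -m creep '[{"dx":0,"dy":0,"dz":0.06,"wx":0,"wy":0,"wz":0,"hand":-1},{"dx":0,"dy":0,"dz":0.06,"wx":0,"wy":0,"wz":0,"hand":-1},{"dx":0,"dy":0,"dz":0.06,"wx":0,"wy":0,"wz":0,"hand":-1},{"dx":0,"dy":0,"dz":0.03,"wx":0,"wy":0,"wz":0,"hand":-1},{"dx":0,"dy":0,"dz":0.03,"wx":0,"wy":0,"wz":0,"hand":-1},{"dx":0,"dy":0,"dz":0,"wx":0,"wy":0,"wz":0,"hand":-1},{"dx":0,"dy":0,"dz":0,"wx":0,"wy":0,"wz":0,"hand":-1}]' 30 
python3 go.py .508 -.07 .1146 105
```

```text
t: 10.7
tcp_pos: [0.5082, -0.0696, 0.1157]
tcp_rot: [-0.131, 0.991, 0.0, -0.0]
force: [-1.2, 0.6, -3.2]
finger_gap: 0.32
grip_force: 30.0
t 10.7 pos [ 0.5082 -0.0696  0.1157] yaw 105.09 tilt [-0.e+00  1.e-04 -1.e+00] units d [ 0.02 -0.02  0.05] wz 0.02 F [-1.2  0.6 -3.2] gap 0.32 30.0 j6 -1.49
```

```bash

python3 -m creep '[{"dx":0,"dy":0,"dz":0.03,"wx":0,"wy":0,"wz":0,"hand":-1},{"dx":0,"dy":0,"dz":0.02,"wx":0,"wy":0,"wz":0,"hand":-1},{"dx":0,"dy":0,"dz":0.02,"wx":0,"wy":0,"wz":0,"hand":-1},{"dx":0,"dy":0,"dz":0,"wx":0,"wy":0,"wz":0,"hand":-1},{"dx":0,"dy":0,"dz":0,"wx":0,"wy":0,"wz":0,"hand":-1}]' 30 
python3 go.py .508 -.07 .1146 105
```

```text
t: 11.12
tcp_pos: [0.5082, -0.0696, 0.1145]
tcp_rot: [-0.131, 0.991, -0.0, 0.0]
force: [-1.5, -0.3, 0.8]
finger_gap: 0.32
grip_force: 30.0
t 11.12 pos [ 0.5082 -0.0696  0.1145] yaw 105.1 tilt [ 1.e-04 -1.e-04 -1.e+00] units d [ 0.02 -0.01 -0.  ] wz 0.02 F [-1.5 -0.3  0.8] gap 0.32 30.0 j6 -1.49
```

Contact came at the expected home height, so I'm releasing and then rising.

```bash

python3 -m creep '[{"dx":0,"dy":0,"dz":0,"wx":0,"wy":0,"wz":0,"hand":0.6},{"dx":0,"dy":0,"dz":0,"wx":0,"wy":0,"wz":0,"hand":0.6},{"dx":0,"dy":0,"dz":0,"wx":0,"wy":0,"wz":0,"hand":0.6},{"dx":0,"dy":0,"dz":0,"wx":0,"wy":0,"wz":0,"hand":0.6},{"dx":0,"dy":0,"dz":0,"wx":0,"wy":0,"wz":0,"hand":0.6},{"dx":0,"dy":0,"dz":0,"wx":0,"wy":0,"wz":0,"hand":0.6},{"dx":0,"dy":0,"dz":-0.3,"wx":0,"wy":0,"wz":0,"hand":1},{"dx":0,"dy":0,"dz":-0.6,"wx":0,"wy":0,"wz":0,"hand":1},{"dx":0,"dy":0,"dz":-0.9,"wx":0,"wy":0,"wz":0,"hand":1},{"dx":0,"dy":0,"dz":-0.9,"wx":0,"wy":0,"wz":0,"hand":1},{"dx":0,"dy":0,"dz":-0.9,"wx":0,"wy":0,"wz":0,"hand":1},{"dx":0,"dy":0,"dz":-0.4,"wx":0,"wy":0,"wz":0,"hand":1}]' 30 
python3 go.py .627 -.214 .19 105
```

```text
t: 12.12
tcp_pos: [0.5096, -0.0696, 0.1973]
tcp_rot: [-0.132, 0.991, -0.0, 0.002]
force: [0.1, -0.2, 0.2]
finger_gap: 0.992
grip_force: 0.0
t 12.12 pos [ 0.5096 -0.0696  0.1973] yaw 105.13 tilt [ 0.0048 -0.     -1.    ] units d [-3.78 -8.5   0.39] wz 0.02 F [ 0.1 -0.2  0.2] gap 0.992 0.0 j6 -1.49
```

```bash

python3 -m creep '[{"dx":-0.2,"dy":-0.5,"dz":0,"wx":0,"wy":0,"wz":0,"hand":1},{"dx":-0.4,"dy":-0.9,"dz":0,"wx":0,"wy":0,"wz":0,"hand":1},{"dx":-0.4,"dy":-0.95,"dz":0,"wx":0,"wy":0,"wz":0,"hand":1},{"dx":-0.45,"dy":-0.95,"dz":0,"wx":0,"wy":0,"wz":0,"hand":1},{"dx":-0.45,"dy":-0.95,"dz":0,"wx":0,"wy":0,"wz":0,"hand":1},{"dx":-0.45,"dy":-0.95,"dz":0,"wx":0,"wy":0,"wz":0,"hand":1},{"dx":-0.45,"dy":-0.95,"dz":0,"wx":0,"wy":0,"wz":0,"hand":1},{"dx":-0.45,"dy":-0.95,"dz":0,"wx":0,"wy":0,"wz":0,"hand":1},{"dx":-0.35,"dy":-0.9,"dz":0,"wx":0,"wy":0,"wz":0,"hand":1},{"dx":-0.2,"dy":-0.5,"dz":0,"wx":0,"wy":0,"wz":0,"hand":1},{"dx":0,"dy":0,"dz":0,"wx":0,"wy":0,"wz":0,"hand":1},{"dx":0,"dy":0,"dz":0,"wx":0,"wy":0,"wz":0,"hand":1}]' 15 >/dev/null
python3 go.py .627 -.214 .058 105
python3 - <<'E'
from h import *
t=env.capture('top');s=env.capture('side')
cv2.imwrite('pics/q.png',np.hstack([crop(t,225,120,110,110,4),crop(s,225,130,80,110,4)]))
E
```

```text
t 13.12 pos [ 0.6254 -0.2143  0.1929] yaw 105.04 tilt [-2.3e-03  7.0e-04 -1.0e+00] units d [-0.09 -0.02  6.74] wz 0.01 F [-0.2  0.3 -0.2] gap 1.0 0.0 j6 -1.22
```

View pics/q.png

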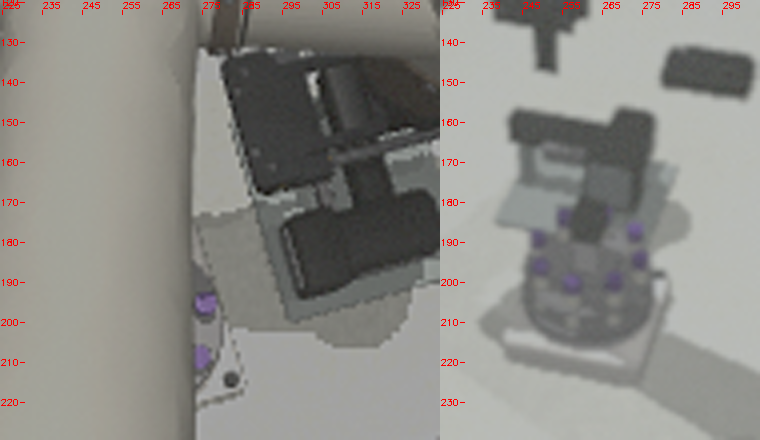

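The carousel sits flat on the platter in the side view (tray at about (262,200)). The gripper straddles the scanner's grip and trigger, near (312,150) in the top view. Descending.

```bash

python3 -m creep '[{"dx":-0.09,"dy":0,"dz":0.5,"wx":0,"wy":0,"wz":0,"hand":1},{"dx":0,"dy":0,"dz":0.9,"wx":0,"wy":0,"wz":0,"hand":1},{"dx":0,"dy":0,"dz":0.9,"wx":0,"wy":0,"wz":0,"hand":1},{"dx":0,"dy":0,"dz":0.8,"wx":0,"wy":0,"wz":0,"hand":1},{"dx":0,"dy":0,"dz":0.7,"wx":0,"wy":0,"wz":0,"hand":1},{"dx":0,"dy":0,"dz":0.6,"wx":0,"wy":0,"wz":0,"hand":1},{"dx":0,"dy":0,"dz":0.6,"wx":0,"wy":0,"wz":0,"hand":1},{"dx":0,"dy":0,"dz":0.6,"wx":0,"wy":0,"wz":0,"hand":1},{"dx":0,"dy":0,"dz":0.6,"wx":0,"wy":0,"wz":0,"hand":1},{"dx":0,"dy":0,"dz":0.4,"wx":0,"wy":0,"wz":0,"hand":1},{"dx":0,"dy":0,"dz":0,"wx":0,"wy":0,"wz":0,"hand":1},{"dx":0,"dy":0,"dz":0,"wx":0,"wy":0,"wz":0,"hand":1}]' 15
python3 go.py .627 -.214 .058 105
```

```text
t: 14.22
tcp_pos: [0.6276, -0.2136, 0.0619]
tcp_rot: [-0.131, 0.991, -0.0, -0.0]
force: [-0.4, -0.7, 0.3]
finger_gap: 0.997
grip_force: 0.0
t 14.22 pos [ 0.6276 -0.2136  0.0619] yaw 105.1 tilt [-8.e-04 -1.e-04 -1.e+00] units d [ 0.03 -0.01  0.2 ] wz 0.02 F [-0.4 -0.7  0.3] gap 0.997 0.0 j6 -1.22
```

```bash

python3 -m creep '[{"dx":0,"dy":0,"dz":0.15,"wx":0,"wy":0,"wz":0,"hand":-1},{"dx":0,"dy":0,"dz":0,"wx":0,"wy":0,"wz":0,"hand":-1},{"dx":0,"dy":0,"dz":0,"wx":0,"wy":0,"wz":0,"hand":-1},{"dx":0,"dy":0,"dz":0,"wx":0,"wy":0,"wz":0,"hand":-1},{"dx":0,"dy":0,"dz":0,"wx":0,"wy":0,"wz":0,"hand":-1},{"dx":0,"dy":0,"dz":0,"wx":0,"wy":0,"wz":0,"hand":-1},{"dx":0,"dy":0,"dz":0,"wx":0,"wy":0,"wz":0,"hand":-1},{"dx":0,"dy":0,"dz":0,"wx":0,"wy":0,"wz":0,"hand":-1},{"dx":0,"dy":0,"dz":0,"wx":0,"wy":0,"wz":0,"hand":-1}]' 20
python3 go.py .627 -.214 .058 105
```

```text
t: 14.97
tcp_pos: [0.6292, -0.2187, 0.0595]
tcp_rot: [-0.131, 0.991, -0.003, 0.002]
force: [4.4, -17.7, -6.4]
finger_gap: 0.475
grip_force: 19.7
t 14.97 pos [ 0.6292 -0.2187  0.0595] yaw 105.08 tilt [ 0.004  -0.0063 -1.    ] units d [0.05 0.26 0.07] wz 0.01 F [  4.4 -17.7  -6.4] gap 0.475 19.7 j6 -1.22
```

```bash

python3 -m creep '[{"dx":0,"dy":-0.15,"dz":0,"wx":0,"wy":0,"wz":0,"hand":-1},{"dx":0,"dy":0,"dz":0,"wx":0,"wy":0,"wz":0,"hand":-1},{"dx":0,"dy":0,"dz":0,"wx":0,"wy":0,"wz":0,"hand":-1},{"dx":0,"dy":0,"dz":0,"wx":0,"wy":0,"wz":0,"hand":-1}]' 20
python3 go.py .627 -.214 .058 105
python3 - <<'E'
from h import *
s=env.capture('side');t=env.capture('top')
cv2.imwrite('pics/sq.png',np.hstack([crop(t,275,125,65,75,6),crop(s,235,145,55,75,6)]))
E
```

```text
t: 15.3
tcp_pos: [0.6292, -0.2188, 0.0596]
tcp_rot: [-0.131, 0.991, -0.002, 0.001]
force: [2.1, -10.0, -3.1]
finger_gap: 0.47
grip_force: 19.5
t 15.3 pos [ 0.6292 -0.2188  0.0596] yaw 105.08 tilt [ 0.0021 -0.0029 -1.    ] units d [0.05 0.26 0.08] wz 0.01 F [  2.1 -10.   -3.1] gap 0.47 19.5 j6 -1.22
```

View pics/sq.png

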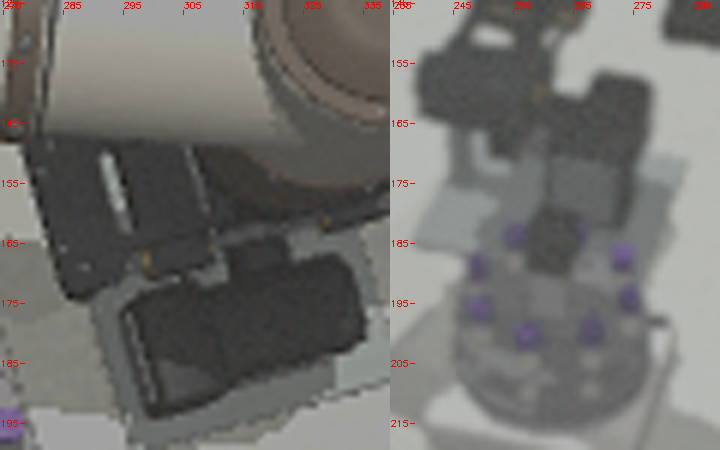

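Both pads clamp stiffly at 41 mm with about 20 N, so the trigger is at its stop. The carousel is undisturbed, with its caps around (262,190) in the side view. Releasing and rising.

```bash

python3 -m creep '[{"dx":0,"dy":0,"dz":0,"wx":0,"wy":0,"wz":0,"hand":-1},{"dx":0,"dy":0,"dz":0,"wx":0,"wy":0,"wz":0,"hand":1},{"dx":0,"dy":0,"dz":0,"wx":0,"wy":0,"wz":0,"hand":1},{"dx":0,"dy":0,"dz":0,"wx":0,"wy":0,"wz":0,"hand":1},{"dx":0,"dy":0,"dz":0,"wx":0,"wy":0,"wz":0,"hand":1},{"dx":0,"dy":0,"dz":0,"wx":0,"wy":0,"wz":0,"hand":1},{"dx":0,"dy":0,"dz":0,"wx":0,"wy":0,"wz":0,"hand":1},{"dx":0,"dy":0,"dz":0,"wx":0,"wy":0,"wz":0,"hand":1},{"dx":0,"dy":0,"dz":0,"wx":0,"wy":0,"wz":0,"hand":1},{"dx":0,"dy":0,"dz":0,"wx":0,"wy":0,"wz":0,"hand":1},{"dx":0,"dy":0,"dz":0,"wx":0,"wy":0,"wz":0,"hand":1}]' 20
python3 -m creep '[{"dx":0,"dy":0,"dz":-0.3,"wx":0,"wy":0,"wz":0,"hand":1},{"dx":0,"dy":0,"dz":-0.7,"wx":0,"wy":0,"wz":0,"hand":1},{"dx":0,"dy":0,"dz":-0.9,"wx":0,"wy":0,"wz":0,"hand":1},{"dx":0,"dy":0,"dz":-0.9,"wx":0,"wy":0,"wz":0,"hand":1},{"dx":0,"dy":0,"dz":-0.9,"wx":0,"wy":0,"wz":0,"hand":1},{"dx":0,"dy":0,"dz":-0.9,"wx":0,"wy":0,"wz":0,"hand":1},{"dx":0,"dy":0,"dz":-0.9,"wx":0,"wy":0,"wz":0,"hand":1},{"dx":0,"dy":0,"dz":-0.9,"wx":0,"wy":0,"wz":0,"hand":1},{"dx":0,"dy":0,"dz":-0.4,"wx":0,"wy":0,"wz":0,"hand":1},{"dx":0,"dy":0,"dz":0,"wx":0,"wy":0,"wz":0,"hand":1},{"dx":0,"dy":0,"dz":0,"wx":0,"wy":0,"wz":0,"hand":1}]'
python3 - <<'E'
from h import *
s=env.capture('side')
cv2.imwrite('pics/end.png',crop(s,130,120,180,150,4))
E
```

```text
t: 16.32
tcp_pos: [0.6284, -0.2164, 0.0593]
tcp_rot: [-0.131, 0.991, -0.0, -0.0]
force: [-0.1, -0.1, -0.1]
finger_gap: 0.989
grip_force: 0.0
t: 17.23
tcp_pos: [0.6283, -0.2162, 0.1953]
tcp_rot: [-0.131, 0.991, 0.0, 0.0]
force: [-0.6, -0.3, -0.2]
finger_gap: 0.997
grip_force: 0.0
```

View pics/end.png

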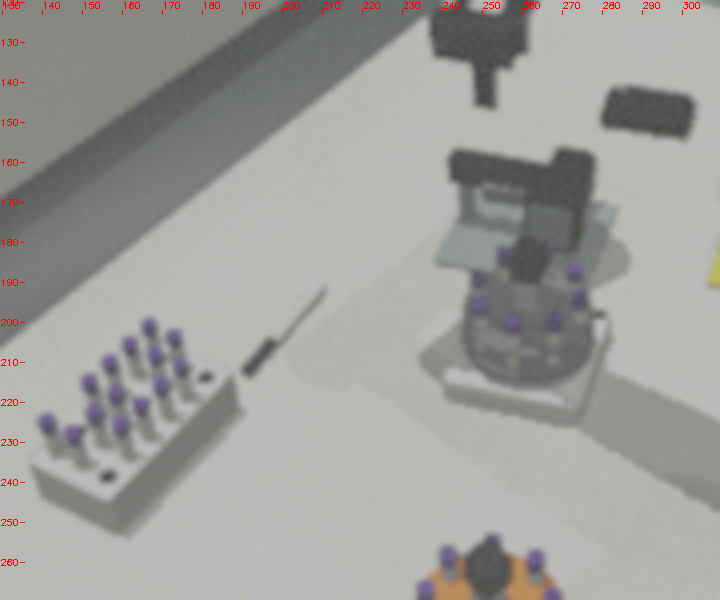

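The carousel sits flat on the turntable at about (262,205). The trigger is back out, and the rack, marker and mouse haven't moved. Handing in.

```bash
python3 -c "
from rig import env
print(env.job_done())"
```

```text
the job is handed in; nothing more can be done
None
```

I handed the job in at about 17 s: the carousel is home and flat on the turntable shaft and released, and the scanner trigger was squeezed, held for about half a second and released, with the rack, mouse and marker untouched; no verdict came back, and full trigger travel is judged from the ~20 N stiff clamp, not seen directly.

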